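# Unclip the taller battery from its charger

### The arm

A 7-joint arm with a two-finger parallel gripper is mounted at the origin on a cart in front of the work surface, level with it; the furniture and walls round the work are solid. World frame = base frame: x ahead of the robot, y to its left, z up, the work surface at z = 0. Lengths are in m, angles in rad, forces in N, time in s.
With the tool pointing down it reaches from about 0.35 to 0.9 m from the base axis. Payload 19.9 kg.
Tool frame: the origin (TCP) lies midway between the tips of the shut fingers; the grasp point (between the pads) lies 19 mm behind it (ctrl.grip_point_offset is the distance from the TCP to the grasp point, in m); y points along the fingers, x is the direction in which the jaws open and shut, and the axes are right-handed (so a half turn about y gives the same grasp; the last joint's range is limited). The gripper opens to 94 mm and grips with 3 to 60 N. Pads are 16 mm wide; open, the fingers measure 119 mm over their backs; the gripper's body (75 mm by 177 mm) begins 78 mm behind the grasp point.
Start: joints at [-1.379, 0.417, -0.01, 1.614, 0.005, 1.111, -0.053], TCP at [0.144, 0.608, 0.205] pointing down, gripper open.
Joint ranges: [-2.81, 2.81], [-0.39, 2.02], [-1.27, 1.25], [0.06, 2.57], [-1.19, 4.33], [0.19, 2], [-2.82, 2.82]. Speed limits (rad/s): [1.89, 1.89, 2.39, 2.39, 3.01, 3.01, 3.01].

### API

Orientations are given as a rotation vector (axis times angle).
In Python, from rig import ctrl, optics, hand_in, finder gives the robot as it stands.
- The arm moves only by the tool play_rows, never from a script. Its arguments are lists of equal length, an entry for each row: "linear": the shift along the world's x, y, z scaled (see below), a list of three; "roll": the turn about the world's z scaled (see below); "gripper": the opening, from 0 (shut) to 1 (fully open). A call has 1 to 20 rows; each row is the pose to reach, as a shift and turn from the pose commanded when the call began; what a row does not reach only later rows make up. The controller multiplies each number of a shift by 10 cm and each number of a turn by 30 degrees. A row lasts 1/12 s, in which the tool goes at most 41.7 mm and 7.16 degrees, less where a joint would pass 70% of its speed; a pose out of reach is approached as far as the arm can. A call with a number of a shift or a turn outside -1 to 1 is refused whole. A call with a gripper value outside its range is refused whole. The fingers move at their own pace and stop on an object; "grip_force" is the grip in N (left out, the last holds). Time passes only in rows, so rows that repeat a pose let the fingers close. It gives the time, the measured TCP pose, the force and the opening at its end, in the units of the state.
- ctrl.state(): the state, without advancing time (a new reading comes with each control period).
- optics.get_image(name): name is "scene" or "side" or "wrist"; returns a dict with "image" (400x640x3 uint8, red, green, blue), "fx", "fy", "cx", "cy" (pixels), "pose" (4x4, takes a point from camera to world coordinates); the wrist camera has in their place "hand_eye" (4x4, takes a point from camera to tool coordinates, whose origin is the TCP and whose axes are the tool frame's). Camera axes: x right, y up, looking along -z (the intrinsics and any distortion apply to the point x, -y, -z); pixel columns grow to the right and rows downward; lengths in m; the calibration is good to about 2 mm. The wrist camera is an equidistant fisheye: a pixel r from the principal point sees the ray r / f radians off the axis. A picture is of the moment at which its call begins: read the wrist's pose just before it. There is no depth.
- hand_in(): hands the job in, once; it reports no verdict.
Trained networks look in the newest picture that a camera, given by its name, has taken for a name from the list of things; names that differ only in an ending like _2 or _b are one class to them, and where a whole thing is asked for, a point or a joint stands for the part that bears it (a point fixed in the world has none). Each returns a list of dicts, best first, with "score" (0 to 1); they miss things now and then, are a little off and sometimes report something else, mostly with a low value. They report only what shows in the picture. A call takes as long as a camera call. They do not tell look-alikes from the thing itself.
- finder.masks_of(query, camera): "pixels" (400x640 bool, what is visible of it) and "centre" ([row, column] in pixels, amid what is visible of it).
The state is a dict: "t": time; "joint_pos": joint angles; "joint_vel": joint speeds; "effort": joint torques, N m; "eef_pos": TCP position; "orientation": TCP orientation; "wrist_force": force on the tool from outside, world axes, zero at the start; "moment": the same for the moment, N m; "width": finger opening in m.
Only numpy, scipy, OpenCV 4.12 (cv2) and the standard library are available. Lean on these libraries where they do the work, as an engineer would, in place of code of your own. Each camera call takes 0.05 s, during which the arm holds its last target.

### The job

Two battery packs are snapped into two chargers on the bench. Take the taller pack out: pinch its two side tabs together so that it unclips, lift it straight up out of its charger, and stand it upright in the plywood tray, setting it down rather than dropping it. Leave the shorter pack clipped in its charger.

Things in the scene. Friction and masses are not known exactly. Their poses are not given: they have to be found in the camera images.
- tall_pack_grip (a point): TALLER battery pack: black upright stick, 96 mm tall, 0.3 kg; head 60 (x) x 34 (y) mm, 60 high, on a stem with flat foot 40 x 34 mm. Point: midway between its two side tabs, 62 mm above the foot, 34 below the top; clipped in, it is 68 mm above the bench, 28 above the charger's top. z up, y from tab to tab. Squeeze both tabs fully along y, keep them squeezed and lift: it comes out freely, clear after 35 mm.
- tall_pack_left (a joint): Grey ribbed tab in the middle of the taller pack's +y face, 26 mm wide (x), from 22 mm below to 20 mm above the pack's listed point. Outsides of both tabs: 52 mm apart free, 36 mm fully pressed (still 1 mm proud of the head). Value: 0 free, 0.008 m pressed in; its barb is clear of the charger's ledge above 0.006. Sprung: 1.5 N to start, 5.5 N fully in.
- tall_pack_right (a joint): The like tab on the -y face: 0 free, 0.008 m fully pressed in.
- short_pack_grip (a point): SHORTER battery pack, alike in plan and also clipped in, but 70 mm tall: it stands 36 mm above its charger, the taller one 62 mm. Point on its middle line, 62 mm above its foot, 68 above the bench, 8 below its top. Not to be moved. Both chargers are alike, fixed to the bench: grey blocks 80 (x) x 74 (y) mm, 40 high, inner floor (where the foot stands) 6 mm above the bench.
- tray: Shallow square open tray of plywood, 150 x 150 mm outside, 24 mm high, walls and floor 6 mm thick (138 x 138 mm inside), fixed to the bench. Origin: centre of its underside, on the bench; x and y along its sides, z up. A pack standing in it has its foot 6 mm above the bench.
Not all that is in view belongs to the job. What is shaped like the part that bears tall_pack_grip but pink or turquoise is not meant.

How it is judged:
On the way, in this order (a step that is already met when the one before it is completed fails the run):
1. both tabs of the taller pack are pinched in (each by more than 4.5 mm) while it still sits in its charger (value of joint each of tall_pack_left, tall_pack_right above 0.0045 m and distance of tall_pack_grip from where it was at the start of the episode below 0.012 m), for 0.1 s.
2. the taller pack is lifted clear of its charger (height (world z) of tall_pack_grip above 0.11 m), for 0.1 s.
At the end, for the whole second after the job is handed in: The taller pack stands upright (within 10 degrees) and at rest on the tray's floor, inside its walls (its middle within 60 mm of the tray's middle along each side), released, with both tabs sprung back (less than 2 mm in); the shorter pack is still clipped in its charger (moved less than 15 mm) (x of tall_pack_grip in the frame of tray between -0.06 and 0.06 m and y of tall_pack_grip in the frame of tray between -0.06 and 0.06 m and z of tall_pack_grip in the frame of tray between 0.06 and 0.076 m and angle between tall_pack_grip's own z axis and vertical below 0.17 rad and linear speed of tall_pack below 0.02 m/s and value of joint each of tall_pack_left, tall_pack_right below 0.002 m and distance of short_pack_grip from where it was at the start of the episode below 0.015 m); the robot touches nothing.
It fails at once if the shorter pack is moved by more than 15 mm (distance of short_pack_grip from where it was at the start of the episode above 0.015 m).
It fails at once if the taller pack is dropped: out of the charger, more than 40 mm above where it shall stand, with no finger on it (contact force between the fingers and tall_pack below 0.05 N and z of tall_pack_grip in the frame of tray above 0.108 m and distance of tall_pack_grip from where it was at the start of the episode above 0.03 m).
It also fails if it takes over 48 s, if anything falls off the work surface, if the arm or the gripper's body presses on something with over 40 N, if the wrist force passes 120 N, or if a joint passes its speed limit or range.

## Working session

There is one attempt and no reset: what is moved stays moved. The work goes in short steps, Python scripts to look and compute and a tool call to move; the robot and the scene stay as the last step left them, time stands still between calls to the robot, and variables do not carry over. Pictures are saved under pics/ and viewed, and the job is handed in when it is done.

Besides the shell and the picture viewer there is one more tool, called after "Call:" as a command line: name --pt "numbers of a row" for each row, then --argument value for the rest. play_rows: Moves the arm, as the interface text tells. Its arguments: {"type":"object","properties":{"linear":{"type":"array","items":{"type":"array","items":{"type":"number"}}},"roll":{"type":"array","items":{"type":"number"}},"gripper":{"type":"array","items":{"type":"number"}},"grip_force":{"type":"number"}},"required":["linear","roll","gripper"]}

```bash
mkdir -p pics; ls; python3 - <<'E'
from rig import ctrl, optics, hand_in, finder
import cv2,numpy as np
s=ctrl.state();print(s['t'],s['eef_pos'],s['orientation'],s['width'],ctrl.grip_point_offset)
for n in ["scene","side","wrist"]:
    d=optics.get_image(n);cv2.imwrite(f"pics/{n}0.png",d["image"][:,:,::-1])
    print(n,d["fx"],d["fy"],d["cx"],d["cy"],np.round(d.get("pose",d.get("hand_eye")),3).tolist(),d.keys())
    for q in ["tall_pack_grip","short_pack_grip","tray"]:
        for m in finder.masks_of(q,n):
            r,c=np.nonzero(m["pixels"]);print(q,round(m["score"],2),m["centre"],r.min(),r.max(),c.min(),c.max(),len(r))
E
```

```text
pics
0.0 [0.14410992 0.60775788 0.20479734] [-1.31123509 -1.03538321  1.03692846] 0.09392594659293402 0.0188
scene 375.4000103893162 375.4000103893162 312.15098093392754 209.94914637164987 [[0.827, 0.383, -0.412, 0.117], [-0.562, 0.542, -0.624, -0.401], [-0.016, 0.748, 0.663, 0.648], [0.0, 0.0, 0.0, 1.0]] dict_keys(['image', 'fx', 'fy', 'cx', 'cy', 'pose'])
tall_pack_grip 0.98 [173.4, 284.9] 157 189 272 297 649
tall_pack_grip 0.66 [154.8, 268.6] 138 175 260 279 535
tall_pack_grip 0.58 [187.2, 238.3] 163 204 227 251 790
short_pack_grip 0.96 [219.1, 333.1] 203 231 318 345 560
tray 0.86 [270.0, 397.1] 241 308 360 443 3184
tray 0.4 [218.6, 333.4] 203 230 319 345 525
side 448.4972069464047 448.4972069464047 317.18588006928104 200.94360700455806 [[-0.333, 0.678, -0.656, -0.114], [-0.943, -0.236, 0.234, 0.373], [0.004, 0.696, 0.718, 0.696], [0.0, 0.0, 0.0, 1.0]] dict_keys(['image', 'fx', 'fy', 'cx', 'cy', 'pose'])
tall_pack_grip 0.77 [204.2, 244.3] 181 224 229 260 1066
tall_pack_grip 0.76 [260.2, 230.8] 233 285 210 251 1521
tall_pack_grip 0.67 [218.4, 185.4] 193 242 165 204 1400
short_pack_grip 0.56 [182.6, 333.8] 166 198 324 351 660
tray 0.85 [163.6, 412.8] 137 190 374 454 3412
wrist 309.70691628693146 309.70691628693146 322.70417398886167 203.06051509455133 [[1.0, -0.001, 0.0, -0.0], [0.001, 0.282, -0.959, -0.18], [0.001, 0.959, 0.282, 0.082], [0.0, 0.0, 0.0, 1.0]] dict_keys(['image', 'fx', 'fy', 'cx', 'cy', 'hand_eye'])
tall_pack_grip 0.83 [365.0, 214.1] 343 380 199 227 770
```

View pics/scene0.png

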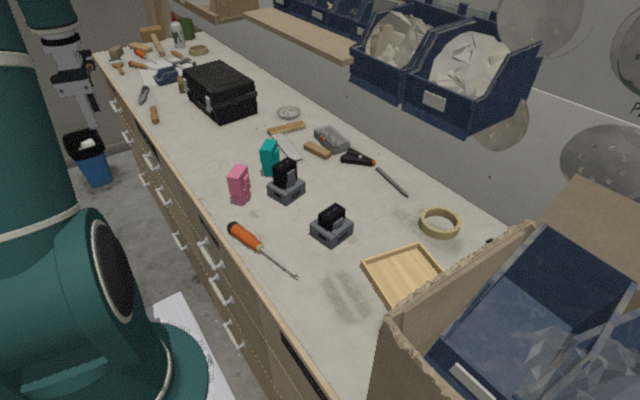

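View pics/side0.png

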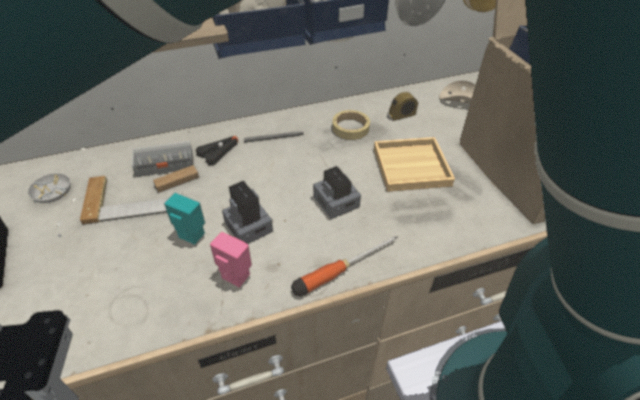

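View pics/wrist0.png

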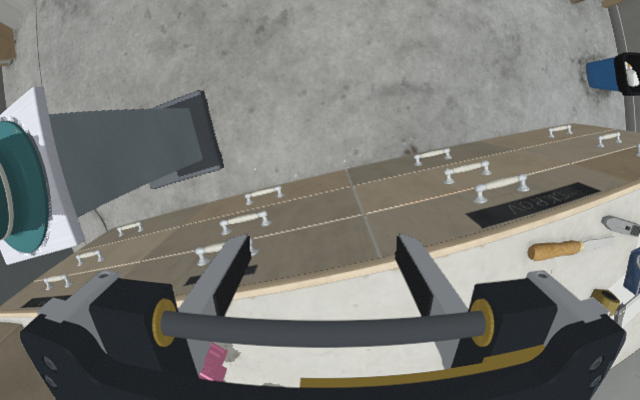

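Scene view: the black tall pack is at about (285,173), the short one at (333,219) and the tray at (400,270). Pink and turquoise are decoys. Next I'll enlarge the crops to measure.

```bash
cat > h.py <<'E'
import numpy as np,cv2
from scipy.spatial.transform import Rotation as R
def ray(d,c,r):
    v=np.array([(c-d["cx"])/d["fx"],-(r-d["cy"])/d["fy"],-1]);P=np.array(d["pose"])
    return P[:3,3],P[:3,:3]@v
def plane(d,c,r,z):
    o,v=ray(d,c,r);return o+v*(z-o[2])/v[2]
def proj(d,p):
    P=np.array(d["pose"]);q=P[:3,:3].T@(np.array(p)-P[:3,3])
    return np.array([d["cx"]+d["fx"]*q[0]/-q[2],d["cy"]-d["fy"]*q[1]/-q[2]])
def crop(im,c,r,w,h,k,name):
    cv2.imwrite(name,cv2.resize(im[r:r+h,c:c+w,::-1],None,fx=k,fy=k,interpolation=cv2.INTER_CUBIC))
E
python3 - <<'E'
from rig import ctrl, optics
from h import *
a=optics.get_image("scene");b=optics.get_image("side")
crop(a["image"],255,145,110,110,5,"pics/s1.png")
crop(b["image"],215,155,150,95,5,"pics/d1.png")
for n,A,B in [("tall",(285,173),(244,204)),("short",(333,218),(335,182))]:
    print(n,plane(a,*A,.08),plane(b,*B,.08))
print("tray",plane(a,405,270,.02),plane(b,413,163,.02))
print(R.from_rotvec(ctrl.state()["orientation"]).as_matrix().round(3))
E
```

```text
tall [0.49327226 0.29160487 0.08      ] [0.48756222 0.30560538 0.08      ]
short [0.49249766 0.08401587 0.08      ] [0.48737379 0.12041985 0.08      ]
tray [ 0.56010921 -0.08333047  0.02      ] [ 0.54616458 -0.09576136  0.02      ]
[[ 0.231  0.    -0.973]
 [ 0.973 -0.     0.231]
 [-0.    -1.    -0.   ]]
```

```bash
sleep 0
```

```text
(no output)
```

View pics/s1.png

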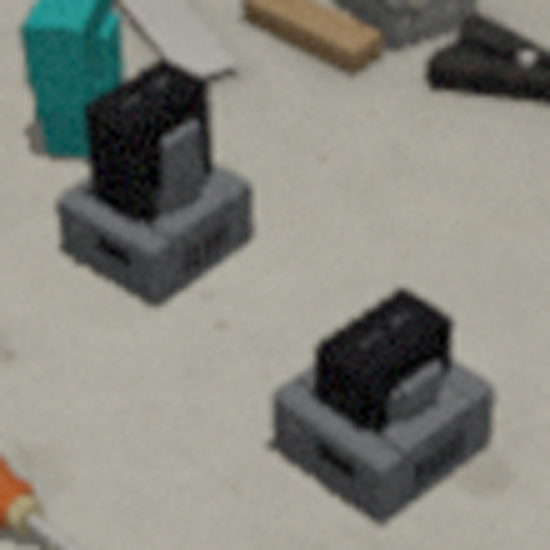

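View pics/d1.png

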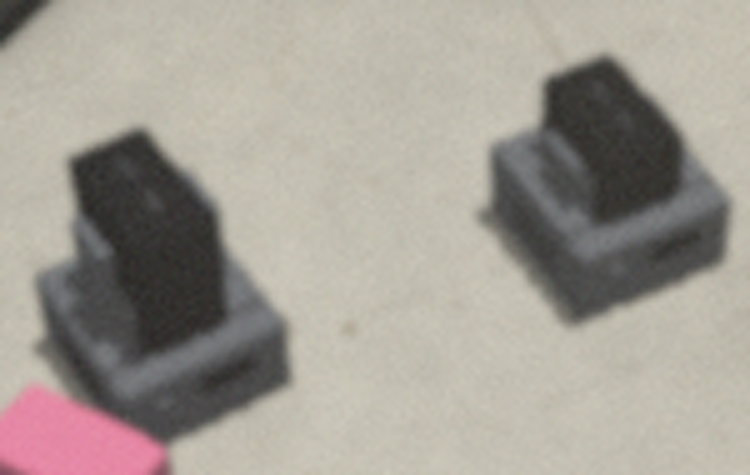

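```bash
python3 - <<'E'
from rig import ctrl, optics, finder
from h import *
from scipy.optimize import least_squares
a=optics.get_image("scene");b=optics.get_image("side")
crop(a["image"],345,220,130,100,6,"pics/s2.png")
crop(b["image"],360,120,110,90,7,"pics/d2.png")
C=lambda sx,sy,z:(sx*.040,sy*.037,z)
H=lambda sx,sy,z:(sx*.030,sy*.017,z)
S=lambda x,y:(x/5+254.6,y/5+144.6); D=lambda x,y:(x/5+214.6,y/5+154.6)
obs={"tall":[(a,C(-1,1,.04),S(58,205)),(a,C(-1,-1,.04),S(155,252)),(a,C(1,-1,.04),S(253,190)),(a,C(-1,-1,0),S(157,305)),(a,C(-1,1,0),S(65,252)),(a,C(1,-1,0),S(250,232)),
 (a,H(-1,1,.102),S(88,103)),(a,H(1,1,.102),S(163,62)),(a,H(1,-1,.102),S(210,83)),
 (b,C(1,1,.04),D(38,280)),(b,C(-1,1,.04),D(115,397)),(b,C(-1,-1,.04),D(288,325)),(b,C(-1,-1,0),D(288,383)),
 (b,H(1,1,.102),D(70,160)),(b,H(1,-1,.102),D(142,127)),(b,H(-1,-1,.102),D(217,212))],
"short":[(a,C(-1,1,.04),S(275,400)),(a,C(-1,-1,.04),S(382,463)),(a,C(1,-1,.04),S(492,383)),(a,C(-1,-1,0),S(382,522)),
 (a,H(-1,1,.076),S(317,345)),(a,H(1,1,.076),S(402,290)),(a,H(1,-1,.076),S(450,320)),
 (b,C(1,1,.04),D(493,148)),(b,C(-1,1,.04),D(573,258)),(b,C(-1,-1,.04),D(728,200)),(b,C(-1,1,0),D(573,323)),
 (b,H(1,1,.076),D(545,80)),(b,H(1,-1,.076),D(607,55)),(b,H(-1,-1,.076),D(683,140))]}
for n,o in obs.items():
    def f(p,o=o):
        c,s=np.cos(p[2]),np.sin(p[2]);r=[]
        for d,q,px in o: r+=list(proj(d,(p[0]+c*q[0]-s*q[1],p[1]+s*q[0]+c*q[1],q[2]))-px)
        return r
    for name,oo in [("both",o),("scene",[x for x in o if x[0] is a]),("side",[x for x in o if x[0] is b])]:
        r=least_squares(lambda p:f(p,oo),[.49,.2,0],loss="soft_l1");print(n,name,r.x[:2].round(4),np.degrees(r.x[2]).round(1),np.abs(r.fun).mean().round(2),np.abs(r.fun).max().round(2))
# decoys base
print("turq base",plane(a,268,176,0),plane(b,192,242,0),"pink",plane(a,240,205,0),plane(b,234,285,0))
E
```

```text
tall both [0.499  0.3034] 14.4 0.92 1.94
tall scene [0.4995 0.3034] 15.3 0.94 2.04
tall side [0.4981 0.3036] 13.8 0.84 1.85
short both [0.5071 0.1095] 9.6 0.92 2.03
short scene [0.5068 0.1091] 11.3 0.92 1.95
short side [0.5065 0.1095] 8.0 0.73 1.61
turq base [0.49830293 0.40527103 0.        ] [0.49726421 0.41776375 0.        ] pink [0.37427889 0.33515251 0.        ] [0.37058293 0.36040958 0.        ]
```

View pics/s2.png

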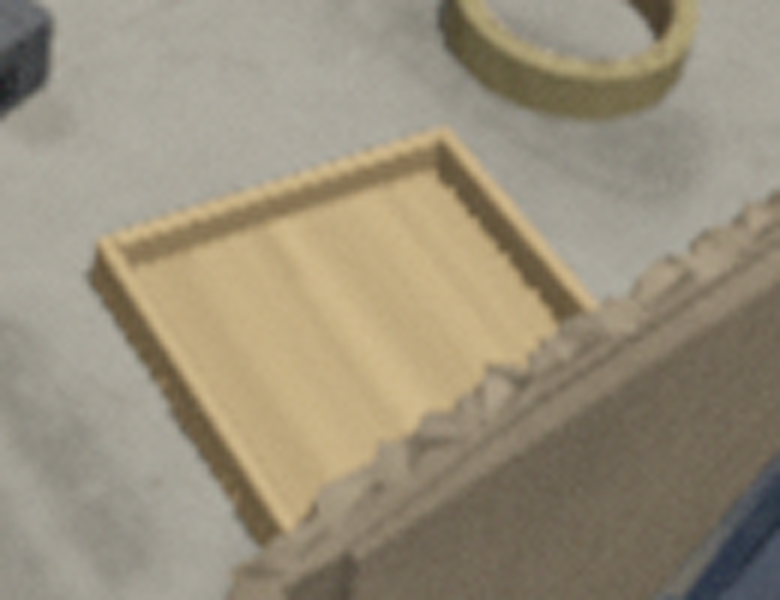

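View pics/d2.png

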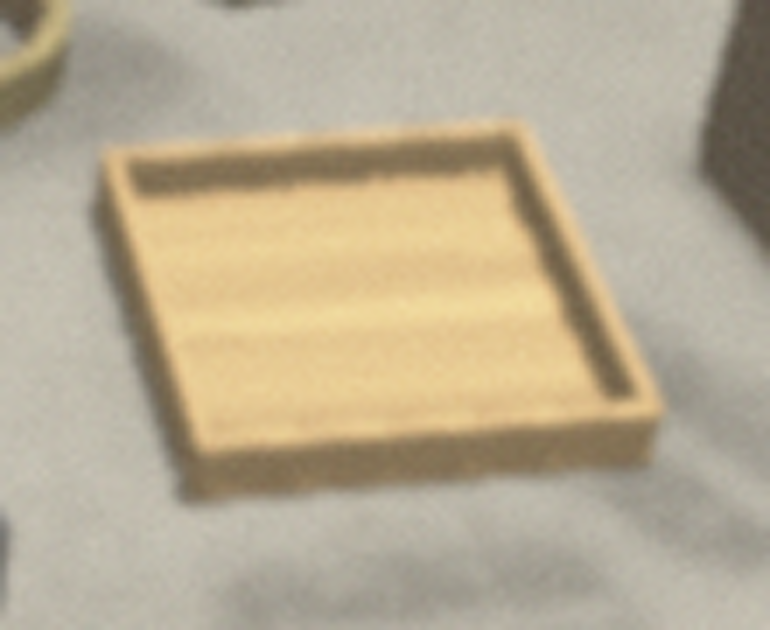

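```bash
python3 - <<'E'
from rig import ctrl, optics, finder
from h import *
from scipy.optimize import least_squares
a=optics.get_image("scene");b=optics.get_image("side")
S=lambda x,y:(x/6+344.6,y/6+219.6); D=lambda x,y:(x/7+359.6,y/7+119.6)
h=.075
o=[(a,(-h,h,.024),S(100,243)),(a,(h,h,.024),S(443,130)),(b,(h,h,.024),D(107,155)),(b,(h,-h,.024),D(525,125)),(b,(-h,-h,.024),D(660,410)),(b,(-h,h,.024),D(203,450)),(b,(-h,h,0),D(187,497)),(b,(-h,-h,0),D(645,467))]
def f(p):
    c,s=np.cos(p[2]),np.sin(p[2]);r=[]
    for d,q,px in o: r+=list(proj(d,(p[0]+c*q[0]-s*q[1],p[1]+s*q[0]+c*q[1],q[2]))-px)
    return r
r=least_squares(f,[.55,-.09,0],loss="soft_l1");print(r.x,np.degrees(r.x[2]),np.round(r.fun,1))
e1=plane(b,462,150,0);e2=plane(b,545,220,0);print("box base",e1,e2)
# box top edge at far corner: vertical line above e1, side pixel (490,40)
for z in np.arange(.1,.4,.05): print(z,proj(b,(e1[0],e1[1],z)).round(),proj(a,(e2[0],e2[1],z)).round())
# overlays
def wire(im,d,p,boxes):
    im=np.ascontiguousarray(cv2.resize(im[:,:,::-1],None,fx=4,fy=4,interpolation=cv2.INTER_CUBIC))
    c,s=np.cos(p[2]),np.sin(p[2])
    for hx,hy,z0,z1 in boxes:
        P={(i,j,k):proj(d,(p[0]+c*i*hx-s*j*hy,p[1]+s*i*hx+c*j*hy,z1 if k else z0)) for i in(-1,1) for j in(-1,1) for k in(0,1)}
        for u in P:
            for v in P:
                if sum(x!=y for x,y in zip(u,v))==1: cv2.line(im,*[tuple(int(t*4+1.5) for t in P[w]) for w in(u,v)],(0,255,0),1)
    return im
out=[]
for d,c0,r0 in [(a,255,145),(b,215,165)]:
    row=[wire(d["image"],d,p,[(.04,.037,0,.04),(.03,.017,.04,.102)])[r0*4:r0*4+300,c0*4:c0*4+300] for p in [(.499,.3034,np.radians(14.4)),(.499,.3034,np.radians(9))]]
    out.append(np.hstack(row))
cv2.imwrite("pics/o1.png",np.vstack(out))
E
```

```text
[ 0.55534633 -0.0990258  -0.22428778] -12.85074344369823 [-0.8 -0.5  1.1 -0.6 -0.9 -0.8  0.1 -0.8  1.   0.4 -0.6 -0.1  0.4  1.
  0.7  0.1]
box base [ 0.56937889 -0.24528344  0.        ] [ 3.13991691e-01 -2.84264707e-01  1.11022302e-16]
0.1 [472. 116.] [389. 406.]
0.15000000000000002 [478.  97.] [393. 391.]
0.20000000000000004 [484.  76.] [399. 373.]
0.25000000000000006 [491.  54.] [405. 352.]
0.30000000000000004 [498.  31.] [412. 328.]
0.3500000000000001 [506.   5.] [421. 299.]
0.40000000000000013 [514. -23.] [431. 265.]
```

View pics/o1.png

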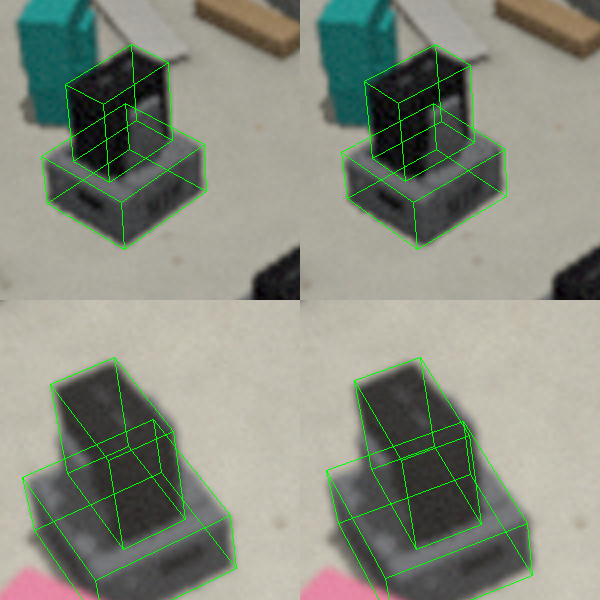

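The 14.4° yaw fits better; the leftover offset of about 1–2 px is common to the whole view. The box wall is at y≈-0.25, clear of the tray placement. I'll move above the pack in steps.

Call:
play_rows --pt "0.22 -0.19 0" --pt "0.44 -0.38 0" --pt "0.67 -0.57 0" --pt "0.89 -0.76 0" --pt "0.89 -0.76 0" --roll '[0.06,0.12,0.18,0.23,0.23]' --gripper '[1,1,1,1,1]' --grip_force 25

```text
t: 1.32
eef_pos: [0.2383, 0.5286, 0.2057]
orientation: [-1.264, -1.124, 1.122]
wrist_force: [0.6, -0.3, -0.0]
width: 0.094
```

Call:
play_rows --pt "0.22 -0.19 0" --pt "0.44 -0.38 0" --pt "0.67 -0.57 0" --pt "0.89 -0.76 0" --pt "0.89 -0.76 0" --roll '[0.06,0.12,0.18,0.23,0.23]' --gripper '[1,1,1,1,1]'

```text
t: 1.73
eef_pos: [0.3268, 0.4524, 0.2056]
orientation: [-1.21, -1.212, 1.212]
wrist_force: [0.3, 0.2, -0.4]
width: 0.094
```

Call:
play_rows --pt "0.22 -0.19 0" --pt "0.44 -0.38 0" --pt "0.67 -0.57 0" --pt "0.89 -0.76 0" --pt "0.89 -0.76 0" --roll '[0.06,0.12,0.18,0.23,0.23]' --gripper '[1,1,1,1,1]'

```text
t: 2.15
eef_pos: [0.4154, 0.3761, 0.2056]
orientation: [-1.15, -1.3, 1.3]
wrist_force: [1.0, 0.2, -0.1]
width: 0.094
```

Call:
play_rows --pt "0.22 -0.19 0" --pt "0.44 -0.38 0" --pt "0.67 -0.57 0" --pt "0.89 -0.76 0" --pt "0.89 -0.76 0" --pt "0.89 -0.76 0" --roll '[0.06,0.12,0.18,0.23,0.23,0.23]' --gripper '[1,1,1,1,1,1]'

```text
t: 2.65
eef_pos: [0.5009, 0.3033, 0.2053]
orientation: [-1.083, -1.388, 1.388]
wrist_force: [-1.0, 0.4, -0.5]
width: 0.0939
```

```bash
cat >> h.py <<'E'
def wproj(d,s,p):
    T=R.from_rotvec(s["orientation"]).as_matrix();q=T.T@(np.array(p)-s["eef_pos"])
    M=np.array(d["hand_eye"]);c=M[:3,:3].T@(q-M[:3,3]);x,y,z=c[0],-c[1],-c[2]
    th=np.arctan2(np.hypot(x,y),z);k=d["fx"]*th/max(np.hypot(x,y),1e-9)
    return np.array([d["cx"]+k*x,d["cy"]+k*y])
def wplane(d,s,c,r,z):
    u=np.array([(c-d["cx"])/d["fx"],(r-d["cy"])/d["fy"]]);th=np.linalg.norm(u);u=u/th*np.sin(th)
    v=np.array([u[0],-u[1],-np.cos(th)]);M=np.array(d["hand_eye"]);T=R.from_rotvec(s["orientation"]).as_matrix()
    o=T@M[:3,3]+s["eef_pos"];v=T@M[:3,:3]@v
    return o+v*(z-o[2])/v[2]
def wwire(d,s,p,boxes,k=1):
    im=np.ascontiguousarray(cv2.resize(d["image"][:,:,::-1],None,fx=k,fy=k))
    c,sn=np.cos(p[2]),np.sin(p[2])
    for hx,hy,z0,z1 in boxes:
        P={(i,j,m):wproj(d,s,(p[0]+c*i*hx-sn*j*hy,p[1]+sn*i*hx+c*j*hy,z1 if m else z0)) for i in(-1,1) for j in(-1,1) for m in(0,1)}
        for u in P:
            for v in P:
                if sum(x!=y for x,y in zip(u,v))==1: cv2.line(im,*[tuple(int(t*k) for t in P[w]) for w in(u,v)],(0,255,0),1)
    return im
E
python3 - <<'E'
from rig import ctrl, optics, finder
from h import *
s=ctrl.state();d=optics.get_image("wrist")
print(s["t"],s["eef_pos"],R.from_rotvec(s["orientation"]).as_matrix().round(3).tolist(),s["wrist_force"],s["joint_pos"])
cv2.imwrite("pics/w1.png",d["image"][:,:,::-1])
cv2.imwrite("pics/w1o.png",wwire(d,s,(.499,.3034,np.radians(14.4)),[(.04,.037,0,.04),(.03,.017,.04,.102)]))
E
```

```text
2.65 [0.5009496  0.30326748 0.20528024] [[-0.243, 0.0, -0.97], [0.97, -0.0, -0.243], [-0.0, -1.0, -0.0]] [-0.96013878  0.44265308 -0.52360261] [-0.68609226  0.34775435  0.11202876  1.71883533 -0.04283424  1.07751368
  1.25612823]
```

View pics/w1o.png

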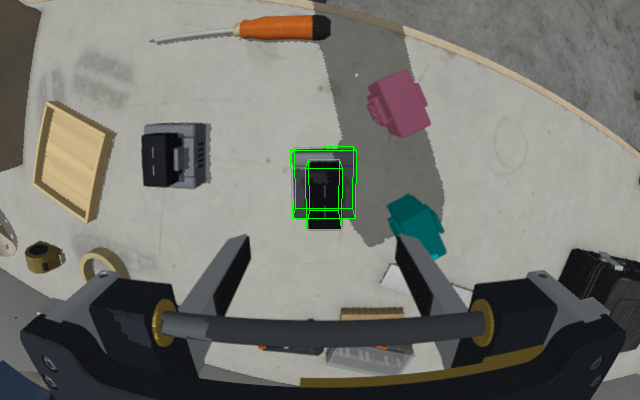

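The wrist view shows the tall pack at about (324,190), between the fingers and aligned with the wireframe. I'll zoom in to check.

```bash
python3 - <<'E'
import cv2,numpy as np
a=cv2.imread("pics/w1.png")[135:240,275:375];b=cv2.imread("pics/w1o.png")[135:240,275:375]
cv2.imwrite("pics/w1z.png",cv2.resize(np.hstack([a,b]),None,fx=4,fy=4,interpolation=cv2.INTER_CUBIC))
E
```

```text
(no output)
```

View pics/w1z.png

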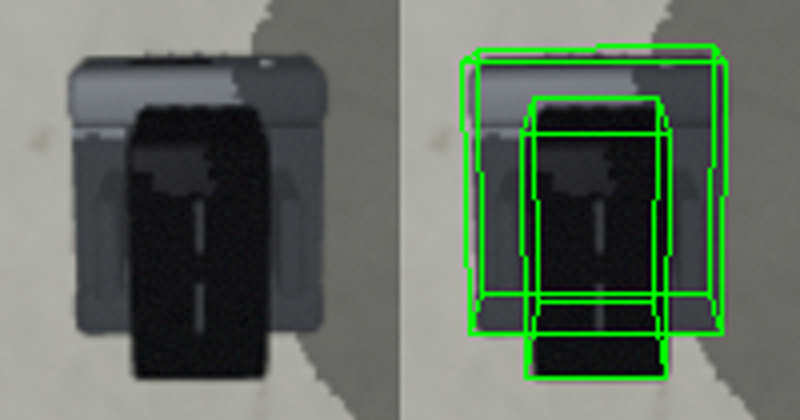

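Aligned to within about 1 mm and 1°. Descending.

Call:
play_rows --pt "0 0 -0.2" --pt "0 0 -0.4" --pt "0 0 -0.6" --pt "0 0 -0.8" --pt "0 0 -0.8" --pt "0 0 -0.8" --roll '[0,0,0,0,0,0]' --gripper '[1,1,1,1,1,1]'

```text
t: 3.2
eef_pos: [0.4991, 0.305, 0.1253]
orientation: [-1.08, -1.39, 1.392]
wrist_force: [-0.4, 0.0, 1.0]
width: 0.094
```

```bash
python3 - <<'E'
from rig import ctrl, optics, finder
from h import *
s=ctrl.state();d=optics.get_image("wrist")
print(s["t"],s["eef_pos"],s["wrist_force"])
im=d["image"][110:320,200:450,::-1];im2=wwire(d,s,(.499,.3034,np.radians(14.4)),[(.04,.037,0,.04),(.03,.017,.04,.102)])[110:320,200:450]
cv2.imwrite("pics/w2.png",cv2.resize(np.hstack([im,im2]),None,fx=1.6,fy=1.6))
s=optics.get_image("side");crop(s["image"],180,120,130,130,4,"pics/d3.png")
E
```

```text
3.2 [0.49908824 0.30499211 0.12526326] [-0.38481188  0.0211373   0.96242687]
```

View pics/w2.png

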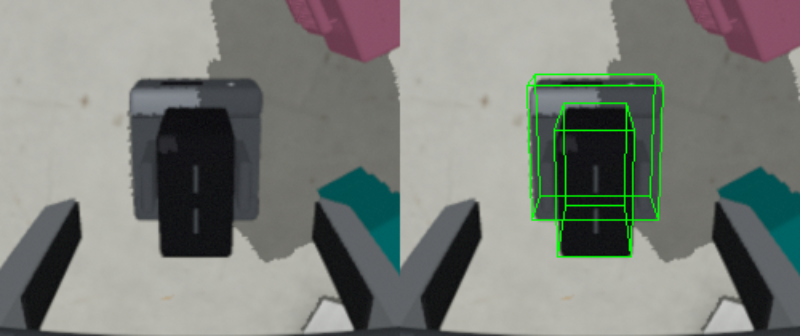

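View pics/d3.png

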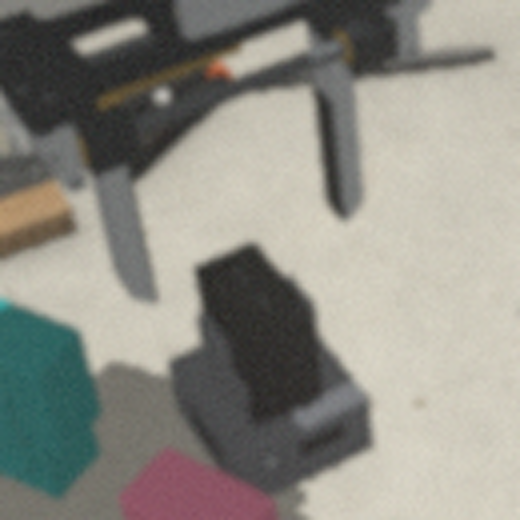

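Centred; descending to TCP z≈0.051.

Call:
play_rows --pt "0 0 -0.15" --pt "0 0 -0.3" --pt "0 0 -0.45" --pt "0 0 -0.6" --pt "0 -0.01 -0.7" --pt "0 -0.01 -0.74" --pt "0 -0.01 -0.74" --pt "0 -0.01 -0.74" --roll '[0,0,0,0,0,0,0,0]' --gripper '[1,1,1,1,1,1,1,1]'

```text
t: 3.97
eef_pos: [0.5006, 0.3034, 0.0523]
orientation: [-1.081, -1.391, 1.389]
wrist_force: [-0.5, -0.4, -0.1]
width: 0.094
```

```bash
python3 - <<'E'
from rig import ctrl, optics, finder
from h import *
s=ctrl.state();d=optics.get_image("wrist")
print(s["t"],s["eef_pos"],s["wrist_force"])
im=d["image"][130:330,200:450,::-1]
cv2.imwrite("pics/w3.png",cv2.resize(im,None,fx=3,fy=3))
s=optics.get_image("side");crop(s["image"],180,120,130,130,4,"pics/d4.png")
E
```

```text
3.9667 [0.50056863 0.30343998 0.05230196] [-0.50499577 -0.39588936 -0.08975424]
```

View pics/w3.png

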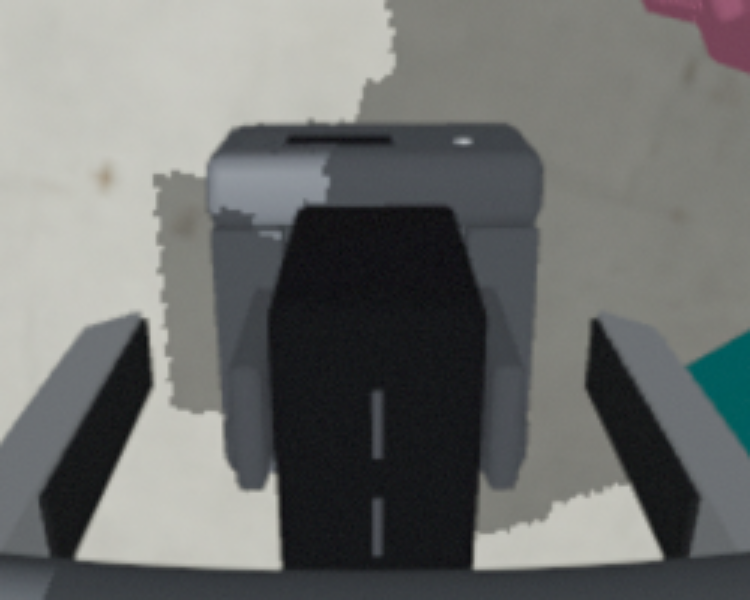

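View pics/d4.png

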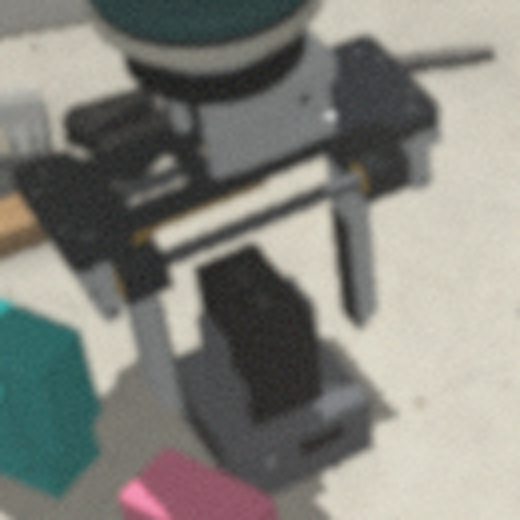

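The fingers straddle both tabs, and the pack is about 1.3 mm to +y of the finger middle. I'll correct 1 mm and close.

Call:
play_rows --pt "0 0.01 0" --pt "0 0.01 0" --pt "0 0.01 0" --pt "0 0.01 0" --pt "0 0.01 0" --pt "0 0.01 0" --pt "0 0.01 0" --pt "0 0.01 0" --pt "0 0.01 0" --pt "0 0.01 0" --pt "0 0.01 0" --pt "0 0.01 0" --roll '[0,0,0,0,0,0,0,0,0,0,0,0]' --gripper '[1,0.5,0.3,0.3,0.3,0.3,0.3,0.3,0.3,0.3,0.3,0.3]' --grip_force 25

```text
t: 5.07
eef_pos: [0.5002, 0.3046, 0.0517]
orientation: [-1.081, -1.391, 1.39]
wrist_force: [-1.8, 1.7, 5.4]
width: 0.034
```

```bash
python3 - <<'E'
from rig import ctrl, optics, finder
from h import *
s=ctrl.state();d=optics.get_image("wrist")
print(s["t"],s["eef_pos"],s["wrist_force"],s["width"])
im=d["image"][130:330,200:450,::-1]
cv2.imwrite("pics/w4.png",cv2.resize(im,None,fx=3,fy=3))
E
```

```text
5.0667 [0.500176   0.30458381 0.05171657] [-1.81659008  1.72419295  5.35466439] 0.03402601622857201
```

View pics/w4.png

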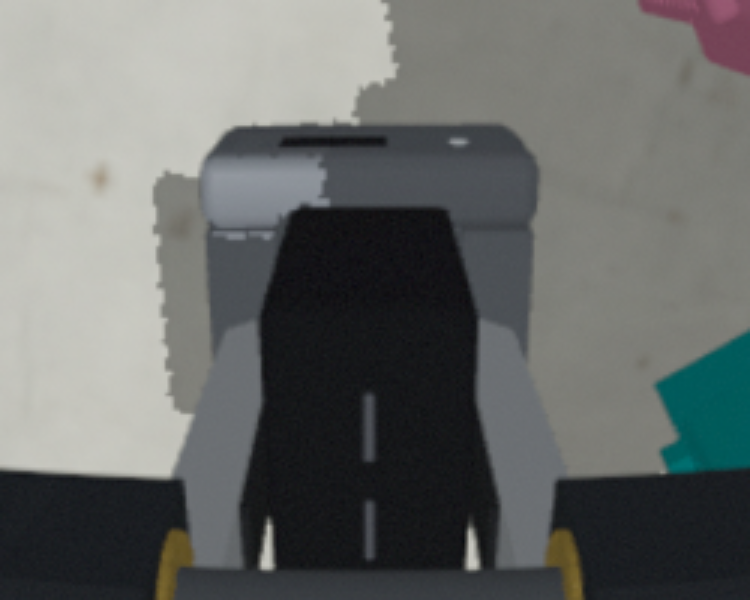

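Closed symmetrically, width 34 mm: tabs fully pressed. Lifting slowly.

Call:
play_rows --pt "0 0 0.05" --pt "0 0 0.12" --pt "0 0 0.2" --pt "0 0 0.28" --pt "0 0 0.36" --pt "0 0 0.45" --pt "0 0 0.55" --pt "0 0 0.65" --pt "0 0 0.75" --pt "0 0 0.85" --pt "0 0 0.95" --pt "0 0 1.0" --pt "0 0 1.0" --pt "0 0 1.0" --roll '[0,0,0,0,0,0,0,0,0,0,0,0,0,0]' --gripper '[0.25,0.25,0.25,0.25,0.25,0.25,0.25,0.25,0.25,0.25,0.25,0.25,0.25,0.25]'

```text
t: 6.28
eef_pos: [0.5002, 0.3041, 0.1515]
orientation: [-1.081, -1.39, 1.39]
wrist_force: [0.0, 0.8, -4.1]
width: 0.0342
```

```bash
python3 - <<'E'
from rig import ctrl, optics, finder
from h import *
s=ctrl.state();d=optics.get_image("wrist")
print(s["t"],s["eef_pos"],s["wrist_force"],s["width"])
cv2.imwrite("pics/w5.png",d["image"][:,:,::-1])
s=optics.get_image("side");crop(s["image"],180,60,200,190,3,"pics/d5.png")
E
```

```text
6.2833 [0.50015623 0.30410068 0.15146062] [ 0.04180875  0.76059383 -4.11106843] 0.03416395352070665
```

View pics/w5.png

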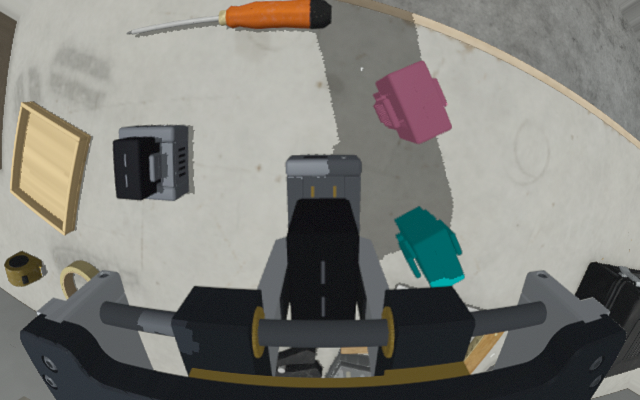

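View pics/d5.png

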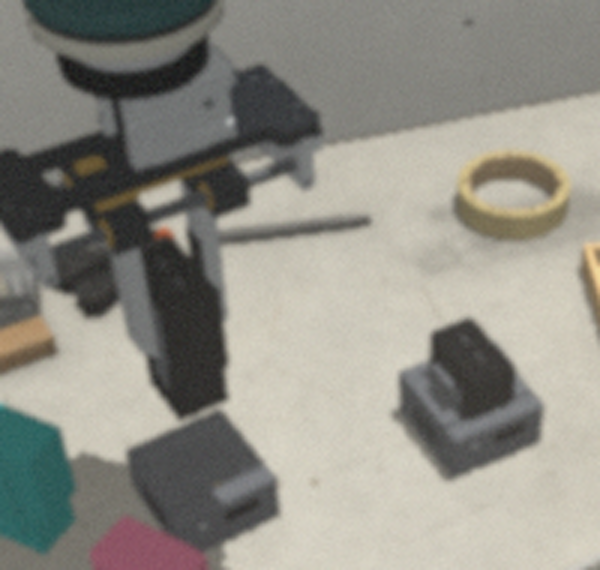

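Pack is out, and the weight shows (~4 N). I'll raise it a bit and carry it to the tray, aiming for TCP (0.555,-0.085).

Call:
play_rows --pt "0 0 0.15" --pt "0 -0.1 0.3" --pt "0.03 -0.25 0.3" --pt "0.06 -0.45 0.3" --pt "0.09 -0.65 0.3" --pt "0.12 -0.83 0.3" --pt "0.14 -0.97 0.3" --pt "0.14 -0.97 0.3" --roll '[0,0,0,0,0,0,0,0]' --gripper '[0.25,0.25,0.25,0.25,0.25,0.25,0.25,0.25]'

```text
t: 7.05
eef_pos: [0.5146, 0.2038, 0.181]
orientation: [-1.084, -1.386, 1.389]
wrist_force: [-0.1, 0.5, -4.7]
width: 0.0341
```

Call:
play_rows --pt "0.02 -0.15 0" --pt "0.05 -0.35 0" --pt "0.08 -0.55 0" --pt "0.11 -0.75 0" --pt "0.13 -0.9 0" --pt "0.14 -0.97 0" --pt "0.14 -0.97 0" --roll '[0,0,0,0,0,0,0]' --gripper '[0.25,0.25,0.25,0.25,0.25,0.25,0.25]'

```text
t: 7.63
eef_pos: [0.5283, 0.109, 0.1811]
orientation: [-1.082, -1.388, 1.389]
wrist_force: [-0.4, 0.2, -3.6]
width: 0.0339
```

Call:
play_rows --pt "0.02 -0.15 0" --pt "0.05 -0.35 0" --pt "0.08 -0.55 0" --pt "0.11 -0.75 0" --pt "0.13 -0.9 0" --pt "0.14 -0.97 0" --pt "0.14 -0.97 0" --roll '[0,0,0,0,0,0,0]' --gripper '[0.25,0.25,0.25,0.25,0.25,0.25,0.25]'

```text
t: 8.22
eef_pos: [0.5423, 0.0129, 0.1813]
orientation: [-1.082, -1.389, 1.39]
wrist_force: [0.3, 0.3, -5.0]
width: 0.0337
```

Call:
play_rows --pt "0.02 -0.15 0" --pt "0.05 -0.35 0" --pt "0.08 -0.55 0" --pt "0.11 -0.75 0" --pt "0.13 -0.9 0" --pt "0.14 -0.97 0" --pt "0.14 -0.97 0" --pt "0.14 -0.97 0" --roll '[0,0,0,0,0,0,0,0]' --gripper '[0.25,0.25,0.25,0.25,0.25,0.25,0.25,0.25]'

```text
t: 8.88
eef_pos: [0.5563, -0.0822, 0.1813]
orientation: [-1.08, -1.391, 1.391]
wrist_force: [1.0, -0.0, -4.2]
width: 0.0341
```

```bash
python3 - <<'E'
from rig import ctrl, optics, finder
from h import *
s=ctrl.state();d=optics.get_image("wrist")
print(s["t"],s["eef_pos"],s["wrist_force"],s["width"],s["joint_pos"])
cv2.imwrite("pics/w6.png",wwire(d,s,(.5553,-.099,-.224),[(.075,.075,0,.024)]))
s=optics.get_image("side");cv2.imwrite("pics/d6.png",s["image"][:,:,::-1])
E
```

```text
8.8833 [ 0.55629527 -0.08223403  0.18125254] [ 1.04762149 -0.03006685 -4.15129644] 0.034127993569325436 [-0.1382326   0.33880842  0.28444732  1.80579736 -0.11082188  1.01266514
  2.01053763]
```

View pics/w6.png

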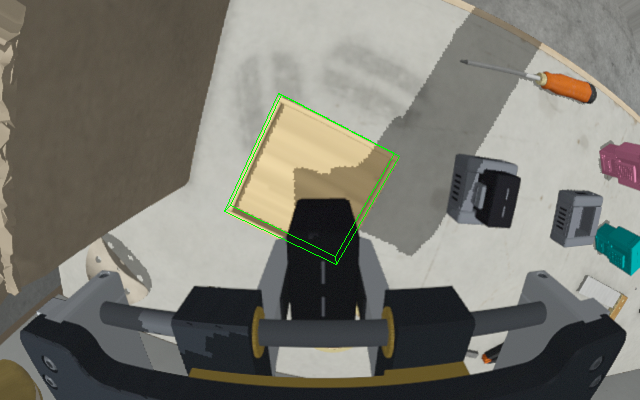

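View pics/d6.png

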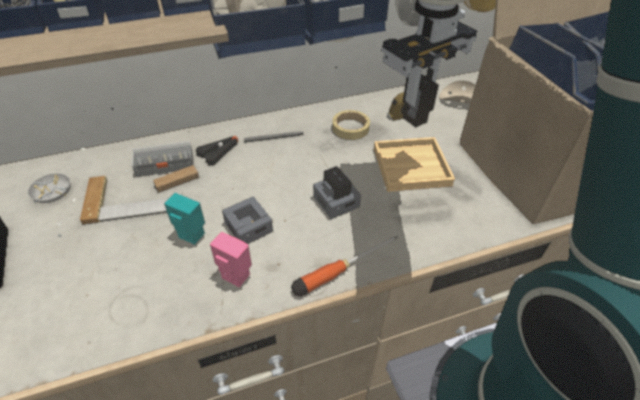

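The tray wireframe matches the wrist picture and the box wall is well clear. Lowering.

Call:
play_rows --pt "0 -0.03 -0.15" --pt "0 -0.06 -0.3" --pt "0 -0.08 -0.45" --pt "0 -0.08 -0.6" --pt "0 -0.08 -0.75" --pt "0 -0.08 -0.9" --pt "0 -0.08 -1.0" --pt "0 -0.08 -1.0" --pt "0 -0.08 -1.0" --roll '[0,0,0,0,0,0,0,0,0]' --gripper '[0.25,0.25,0.25,0.25,0.25,0.25,0.25,0.25,0.25]'

```text
t: 9.73
eef_pos: [0.5562, -0.0913, 0.0814]
orientation: [-1.08, -1.39, 1.391]
wrist_force: [-0.1, 0.2, -4.4]
width: 0.0336
```

Call:
play_rows --pt "0 0 -0.05" --pt "0 0 -0.1" --pt "0 0 -0.15" --pt "0 0 -0.2" --pt "0 0 -0.24" --pt "0 0 -0.27" --pt "0 0 -0.285" --pt "0 0 -0.29" --pt "0 0 -0.29" --pt "0 0 -0.29" --roll '[0,0,0,0,0,0,0,0,0,0]' --gripper '[0.25,0.25,0.25,0.25,0.25,0.25,0.25,0.25,0.25,0.25]'

```text
t: 10.57
eef_pos: [0.5563, -0.0919, 0.0526]
orientation: [-1.081, -1.39, 1.39]
wrist_force: [-0.3, -0.7, -4.1]
width: 0.0338
```

```bash
python3 - <<'E'
from rig import ctrl, optics, finder
from h import *
s=ctrl.state();d=optics.get_image("wrist")
print(s["t"],s["eef_pos"],s["wrist_force"],s["width"])
s=optics.get_image("side");crop(s["image"],350,40,120,160,4,"pics/d7.png")
E
```

```text
10.5667 [ 0.55627676 -0.09188975  0.05256621] [-0.27827633 -0.73957349 -4.06617009] 0.03378786610769937
```

View pics/d7.png

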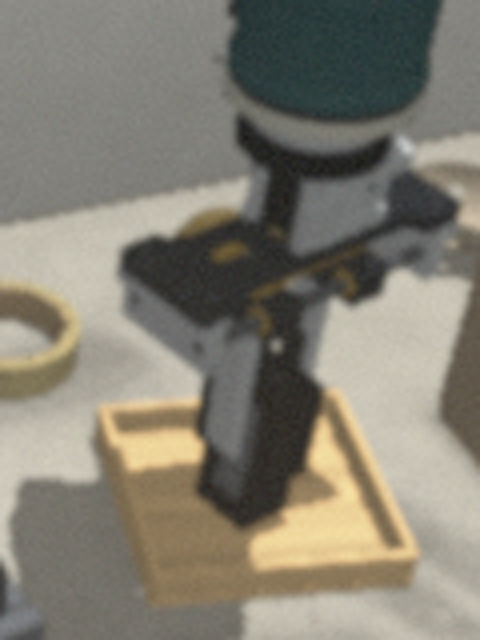

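Almost on the floor, with no contact force yet. Creeping down 1 mm at a time.

Call:
play_rows --pt "0 0 -0.005" --pt "0 0 -0.01" --pt "0 0 -0.015" --pt "0 0 -0.015" --pt "0 0 -0.015" --roll '[0,0,0,0,0]' --gripper '[0.25,0.25,0.25,0.25,0.25]'

```text
t: 11.08
eef_pos: [0.5564, -0.0919, 0.0517]
orientation: [-1.082, -1.391, 1.39]
wrist_force: [-4.4, 1.5, 9.5]
width: 0.0345
```

Contact (+13 N). Releasing.

Call:
play_rows --pt "0 0 0.003" --pt "0 0 0.003" --pt "0 0 0.003" --pt "0 0 0.003" --pt "0 0 0.003" --pt "0 0 0.003" --pt "0 0 0.003" --pt "0 0 0.003" --pt "0 0 0.003" --pt "0 0 0.003" --pt "0 0 0.003" --pt "0 0 0.003" --roll '[0,0,0,0,0,0,0,0,0,0,0,0]' --gripper '[0.4,0.45,0.5,0.55,0.6,0.7,0.8,0.9,1,1,1,1]'

```text
t: 12.08
eef_pos: [0.5562, -0.0919, 0.0512]
orientation: [-1.081, -1.39, 1.39]
wrist_force: [0.3, -0.3, -0.1]
width: 0.0937
```

```bash
python3 - <<'E'
from rig import ctrl, optics, finder
from h import *
s=ctrl.state();d=optics.get_image("wrist")
print(s["t"],s["eef_pos"],s["wrist_force"],s["width"])
cv2.imwrite("pics/w8.png",d["image"][:,:,::-1])
E
```

```text
12.0833 [ 0.55618408 -0.09187597  0.05121301] [ 0.28503082 -0.33431907 -0.08051347] 0.09373500134022465
```

View pics/w8.png

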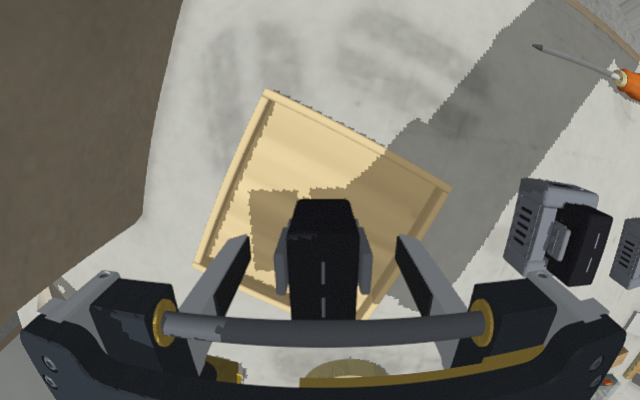

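Released: both tabs have sprung out and the pack stands upright. Retreating straight up.

Call:
play_rows --pt "0 0 0.1" --pt "0 0 0.25" --pt "0 0 0.4" --pt "0 0 0.6" --pt "0 0 0.8" --pt "0 0 1.0" --pt "0 0 1.0" --pt "0 0 1.0" --roll '[0,0,0,0,0,0,0,0]' --gripper '[1,1,1,1,1,1,1,1]'

```text
t: 12.8
eef_pos: [0.5568, -0.0919, 0.1527]
orientation: [-1.083, -1.392, 1.389]
wrist_force: [0.2, 0.6, 0.1]
width: 0.0936
```

Call:
play_rows --pt "0 0 0.25" --pt "0 0 0.5" --pt "0 0 0.6" --pt "0 0 0.6" --pt "0 0 0.6" --roll '[0,0,0,0,0]' --gripper '[1,1,1,1,1]'

```text
t: 13.22
eef_pos: [0.556, -0.0918, 0.2106]
orientation: [-1.081, -1.39, 1.39]
wrist_force: [-0.6, -0.0, -0.1]
width: 0.0941
```

```bash
python3 - <<'E'
from rig import ctrl, optics, finder
from h import *
s=ctrl.state();d=optics.get_image("wrist")
print(s["t"],s["eef_pos"],s["wrist_force"],s["width"])
im=wwire(d,s,(.5563,-.0919,np.radians(14.4)),[(.03,.017,.042,.102)])
cv2.imwrite("pics/w9.png",im)
s=optics.get_image("side");crop(s["image"],300,110,160,110,5,"pics/d9.png")
E
```

```text
13.2167 [ 0.55598688 -0.09176635  0.21063788] [-0.62030065 -0.02862732 -0.09960219] 0.09410284534521882
```

View pics/w9.png

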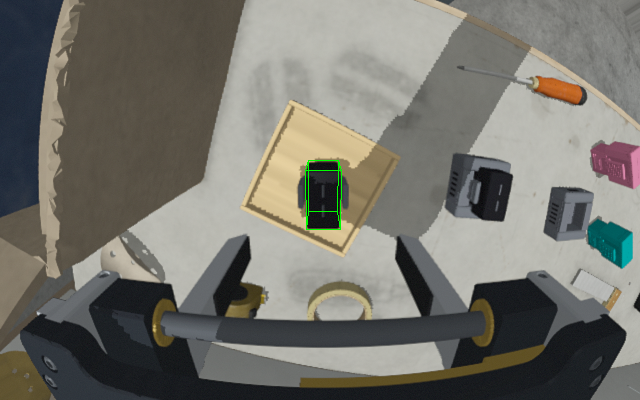

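View pics/d9.png

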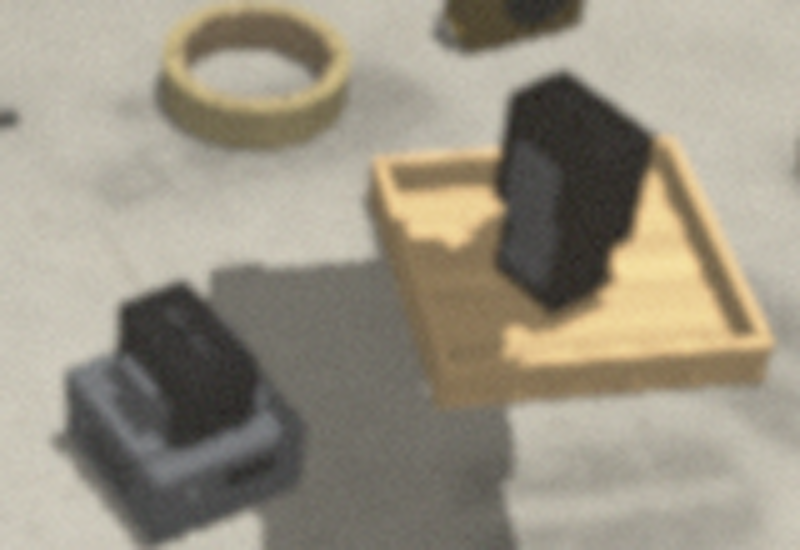

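The pack stands upright near the middle of the tray. The short pack is untouched and the gripper is clear.

```bash
python3 -c "
from rig import hand_in
print(hand_in())"
```

```text
the job is handed in; nothing more can be done
None
```

The taller pack is out of its charger and standing upright in the plywood tray, and the job is handed in; `hand_in()` reports no verdict. I pinched both tabs at 25 N until the fingers stopped at 34 mm. I then lifted the pack straight out, lowered it until it touched the tray floor (about 13 N), opened the gripper and backed straight up.

**Last checks** (taken at about 13.2 s of the 48 s):
- **Pack position:** the pack is upright about 7 mm from the tray's middle. In the wrist picture it matches the wireframe drawn where I set it down.
- **Tabs:** the wrist picture shows both tabs sprung out.
- **Shorter pack:** the pictures show it still seated in its charger. I judged this by eye and did not measure it again.
- **Gripper:** it is about 11 cm above the pack's top, open, and reads almost no force.

**Disagreements:**
- **Fit residuals:** the outside cameras' fits of the packs and chargers left errors of up to 2 pixels (a few mm). The wrist view settled where the pack was.
- **Finger opening:** the measured 34 mm is less than the 36 mm the task gives for fully pressed tabs. The tabs released and the pack came out.

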